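Put a battery pack on charge and lock its switches in by feel

ROBOT

A 6-joint arm with a two-finger parallel gripper is mounted at the origin on a cart in front of the work surface, level with it; the furniture and walls round the work are solid. World frame = base frame: x ahead of the robot, y to its left, z up, the work surface at z = 0. Lengths are in m, angles in rad, forces in N, time in s.
With the tool pointing down it reaches from about 0.35 to 0.775 m from the base axis. Payload 7.3 kg.
Tool frame: the origin (TCP) lies midway between the tips of the shut fingers; the grasp point (between the pads) lies 19 mm behind it (robot.grip_depth is the z of the grasp point in the tool frame, in m); z points along the fingers, y is the line along which they close (so a half turn about z gives the same grasp; the last joint's range is limited). The gripper opens to 92 mm and grips with 3 to 60 N. Pads are 19 mm wide; open, the fingers measure 130 mm over their backs; the gripper's body (75 mm by 190 mm) begins 47 mm behind the grasp point.
Start: joints at [1.132, 0.342, 1.524, -0, 1.275, -0.146], TCP at [0.152, 0.503, 0.201] pointing down, gripper open.
Joint ranges: [-2.53, 2.53], [-0.77, 2.02], [0.04, 2.7], [-1, 4.14], [0.28, 2.66], [-3.11, 3.11]. Speed limits (rad/s): [2.57, 2.57, 3.14, 3.14, 3.14, 3.14].

INTERFACE

Orientations are given as [roll, pitch, yaw] about the fixed x, y, z axes, in that order (R = Rz(yaw) Ry(pitch) Rx(roll)).
In Python, from cell import robot, viewer gives the robot as it stands.
- The arm moves only by the tool step_arm, never from a script. Its argument "increments" is a list of rows, each an object with "delta_pos": the shift along the tool's x, y, z in cm, a list of three; "dr": the turn, a rotation vector about the tool's x, y, z in degrees, a list of three; "fingers": the closure, from -1 (fully open) to 1 (shut), so that 0 is half open. In form: [{"delta_pos": [tx, ty, tz], "dr": [wx, wy, wz], "fingers": fingers}, ...]. A call has exactly 5 rows; each row is the pose to reach, as a shift and turn from the pose commanded when the call began, along the tool's axes at that moment; what a row does not reach only later rows make up. A row lasts 1/8 s, in which the tool goes at most 62.5 mm and 10.7 degrees, less where a joint would pass 70% of its speed; a pose out of reach is approached as far as the arm can. A call with a gripper value outside its range is refused whole. The fingers move at their own pace and stop on an object; "newtons" is the grip in N (left out, the last holds). Time passes only in rows, so rows that repeat a pose let the fingers close, or fill a call up. It gives the time, the measured TCP pose, the force, the opening and the grip force at its end, in the units of the state.
- robot.observe(): the state, without advancing time (a new reading comes with each control period).
- viewer.read_camera(name): name is "scene" or "top"; returns the picture (420x560x3 uint8, red, green, blue); there is no depth.
- viewer.camera_params(name): a dict with "K" (3x3 intrinsics, pixels), "T" (4x4, takes a point from camera to world coordinates). Camera axes: x right, y down, z forward; pixel columns grow to the right and rows downward; lengths in m; the calibration is good to about 2 mm. A picture is of the moment at which its call begins. camera_params takes no time and is no camera call.
- robot.hand_in(): hands the job in; it is judged then, once.
The state is a dict: "time": time; "qpos": joint angles; "qvel": joint speeds; "joint_efforts": joint torques, N m; "tool_pos": TCP position; "tool_rot": TCP orientation; "contact_force": force on the tool from outside, world axes, zero at the start; "torque": the same for the moment, N m; "opening": finger opening in m; "grip_force": force on a finger pad.
Only numpy, scipy, OpenCV 4.12 (cv2) and the standard library are available. Lean on these libraries where they do the work, as an engineer would, in place of code of your own. Each camera call takes 0.05 s, during which the arm holds its last target. There are 200 camera calls.

TASK

Put the slim battery pack that lies left of the charging station on charge: lay it flat in the station's tray between the four corner guides, and leave all four of the station's push-lock switches locked in. The rubber caps look the same whether a switch is in or out and some are in already, so feel each one with a light push, press those that are out right down until they click, let go and feel again that they have stayed in. Do not press hard on the caps (20 N damages them), and leave the solder spool and the cutters where they are.

Things in the scene. Friction and masses are not known exactly. Their poses are not given: they have to be found in the camera images.
- station: Grey charging station fixed to the worktop, 180 x 200 x 30 mm (x, y, z), flat top 30 mm above the worktop. Origin: centre of its underside; x from its front (cooling slots, towards the robot) to its back, y to its left, z up. Tray on its left half, four switches in a column on its right half.
- tray (a point): Centre of the tray's floor on the station's top, at (0, 50, 30) mm in the station's frame, axes as the station's. The pack's length goes along x, either way round; the ends are open for its lead. Four corner guides, 10 mm high, 14 mm long, 5 mm thick, centred 31 mm before and behind this point, stand 39 mm apart in y; 48 mm between front and back guides are open for fingers.
- pack_center (a point): Centre of the loose battery pack, half-way up: block of 34 x 74 x 24 mm (x, y, z), black and orange, about 0.2 kg, lying flat, z up; its lead and plug leave the -y end and need no room. Grasp it across the 34 mm (x). (A thicker pack at the back right of the worktop is not meant.)
- switch_1 (a point): Centre of the top of the cap of the push-lock switch nearest the station's front, at (-66, -50, 60) mm in the station's frame (fixed point). The cap is ribbed black rubber, 23 mm across, 26 mm proud of a 39 mm wide, 4 mm high aluminium bezel. All four are alike: a cap always springs back to this height, so neither looks nor height show whether its switch is locked in or out.
- switch_2 (a point): As switch_1 for the second switch from the front, at (-22, -50, 60) mm. How they feel: pushed down, a cap gives easily (under 1 N) until it meets the hidden plunger: after about 2 mm if the switch is OUT, after about 7.5 mm if it is locked IN. There the force jumps to 4 or 5 N, then grows slowly to about 6 N; hard stop 22 to 23 mm down.
- switch_3 (a point): As switch_1 for the third switch from the front, at (22, -50, 60) mm. How they switch: each push past the click, about 19 mm down (brief bump to some 10 N), then let go, toggles a switch: out becomes locked in, in becomes out. A push of less than 16 mm changes nothing. More than 20 N on a cap damages it: press slowly (20 to 30 mm/s) and stop short of the hard stop or gently against it.
- switch_4 (a point): As switch_1 for the switch farthest from the station's front, at (66, -50, 60) mm. Two of the four switches are locked in at the start and two are out; which ones differs each time.
- solder_spool: Spool of solder, 68 x 65 x 50 mm, behind the station; stays where it is. Origin: centre of its underside.
- flush_cutters: Cutters with teal handles, 45 x 125 x 10 mm, right of the station; stay where they are. Origin: centre of their underside.
Mind the look-alikes: they are no part of the job. What is shaped like the part that bears pack_center but red or turquoise is not meant.

How it is judged:
At the end, for the whole second after the job is handed in: All four switches are locked in (each hidden plunger rests caught about 5 mm below its out position, tolerance 2.5 mm), and the pack lies at rest, flat and upright in the tray: centre within 12 mm of the tray's centre along the tray, within 4.5 mm across it, length within 0.15 rad of the tray's (height (world z) of lock_a between 0.0205 and 0.0255 m and height (world z) of lock_b between 0.0205 and 0.0255 m and height (world z) of lock_c between 0.0205 and 0.0255 m and height (world z) of lock_d between 0.0205 and 0.0255 m and x of pack_center in the frame of tray between -0.012 and 0.012 m and y of pack_center in the frame of tray between -0.0045 and 0.0045 m and z of pack_center in the frame of tray between 0.008 and 0.015 m and angle between the y axis of pack_center and the x axis of tray, either way round below 0.15 rad and angle between pack_center's own z axis and vertical below 0.1 rad and linear speed of pack below 0.02 m/s); the robot touches nothing.
It fails at once if more than 20 N on a cap (contact force between any of cap_a_c0, cap_b_c0, cap_c_c0, cap_d_c0 and the fingers above 20 N or contact force between any of cap_a_c0, cap_b_c0, cap_c_c0, cap_d_c0 and the arm above 20 N).
It fails at once if solder spool moved more than 25 mm (distance of solder_spool from where it was at the start of the episode above 0.025 m).
It fails at once if flush cutters moved more than 25 mm (distance of flush_cutters from where it was at the start of the episode above 0.025 m).
It also fails if it takes over 53 s, if anything falls off the work surface, if the arm or the gripper's body presses on something with over 40 N, if the wrist force passes 120 N, or if a joint passes its speed limit or range.

## Working session

There is one attempt and no reset: what is moved stays moved. The work goes in short steps, Python scripts to look and compute and a tool call to move; the robot and the scene stay as the last step left them, time stands still between calls to the robot, and variables do not carry over. Pictures are saved under pics/ and viewed, at most 10 in all, crops included, and the job is handed in when it is done.

Besides the shell and the picture viewer there is one more tool, called after ">>>" as name([rows], argument=value, ...), one row to a line, values as JSON. step_arm: Moves the arm, as the interface text tells. Its arguments: {"type":"object","properties":{"increments":{"type":"array"},"newtons":{"type":"number"}},"required":["increments"]}

```bash
mkdir -p pics; python3 - <<'E'
from cell import robot, viewer
import cv2
for n in("scene","top"):
    im=viewer.read_camera(n); cv2.imwrite(f"pics/{n}0.png",im[:,:,::-1])
    p=viewer.camera_params(n); print(n,p["K"],p["T"])
print(robot.observe())
E
```

```text
scene [[477.07332921   0.         283.43517453]
 [  0.         477.07332921 215.38983942]
 [  0.           0.           1.        ]] [[ 0.5661749  -0.47874557  0.67100571 -0.35523178]
 [-0.82411178 -0.31207121  0.4727064  -0.62117463]
 [-0.01690453 -0.8206182  -0.57122675  0.8350581 ]
 [ 0.          0.          0.          1.        ]]
top [[429.98644191   0.         273.93818643]
 [  0.         429.98644191 203.86690543]
 [  0.           0.           1.        ]] [[-0.02441829 -0.99745252  0.06702401  0.48655856]
 [-0.99947619  0.02578222  0.01956071  0.01147907]
 [-0.02123891 -0.06651126 -0.9975596   1.276192  ]
 [ 0.          0.          0.          1.        ]]
{'time': 0.1, 'qpos': array([ 1.13199817e+00,  3.42632414e-01,  1.52491486e+00,  1.70914658e-05,
        1.27539632e+00, -1.46004012e-01]), 'qvel': array([ 0.00102856, -0.00230827, -0.00345689, -0.00058182,  0.00123287,
        0.0012573 ]), 'joint_efforts': array([ 1.07028784e-03, -4.31999803e+01, -2.44694048e+01,  7.18641886e-02,
        5.25614619e-02, -6.18898639e-05]), 'tool_pos': array([0.15133683, 0.50230514, 0.20082751]), 'tool_rot': array([-3.14025846e+00, -2.12713847e-04,  2.84879338e+00]), 'contact_force': array([-0.52853362,  0.16354929,  1.08922315]), 'torque': array([-0.01302481, -0.01932367,  0.02115694]), 'grip_force': 0.0, 'opening': 0.09137685485554702}
```

View pics/scene0.png

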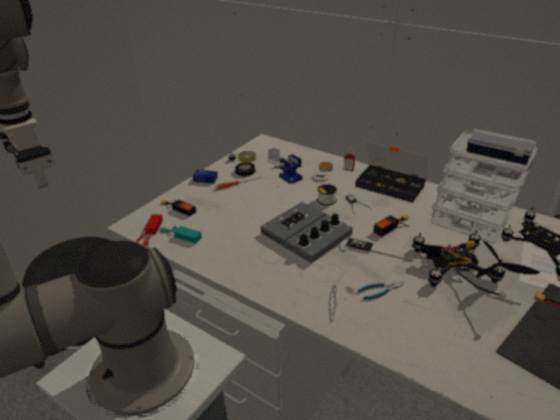

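View pics/top0.png

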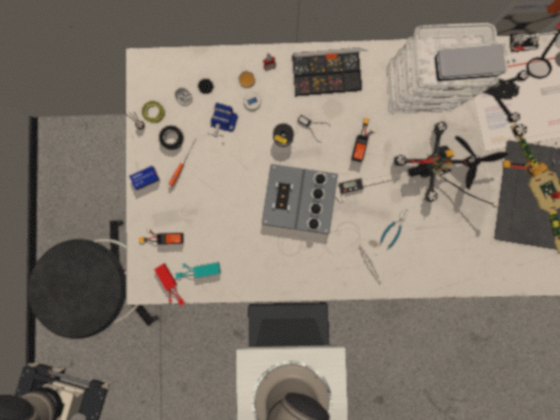

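Candidates, by pixel in the top view:
- Black/orange pack left of the station at (170,239). This one fits the description.
- Red look-alike at (167,278).
- Turquoise look-alike at (207,270).
- Thicker black/orange pack at back right, (361,147).
- Blue box at (145,178).

The station is at (300,201), with the caps in a column at x≈318. I'll check with a close crop.

```bash
python3 - <<'E'
import cv2,numpy as np
t=cv2.imread("pics/top0.png"); s=cv2.imread("pics/scene0.png")
f=lambda im,x,y,w,h:cv2.resize(im[y:y+h,x:x+w],(400,300),interpolation=cv2.INTER_CUBIC)
g=lambda a:np.clip(a.astype(float)*1.5,0,255).astype(np.uint8)
im=np.vstack([np.hstack([f(t,240,155,120,90),f(t,130,210,80,60)]),np.hstack([f(s,250,195,112,84),f(s,150,185,64,48)])])
cv2.imwrite("pics/crop1.png",g(im))
E
```

```text
(no output)
```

View pics/crop1.png

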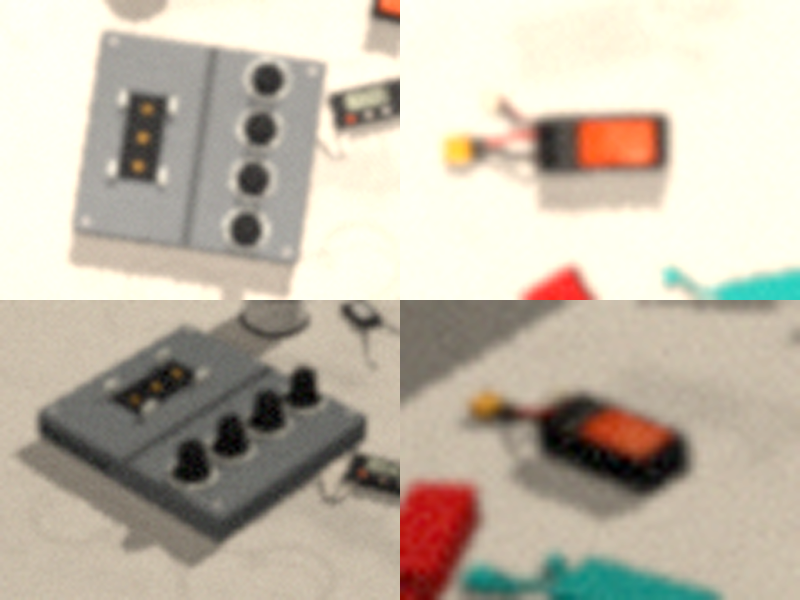

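The crop confirms the black and orange slim pack at top-view (170,239), with its lead pointing left. The station is clear too: tray at about (283,196), caps at about (314–320,179–223). Now I'll measure.

```bash
cat > h.py <<'E'
import cv2,numpy as np
from cell import robot, viewer
def ray(n,uv,z):
    p=viewer.camera_params(n);T=p["T"];d=T[:3,:3]@np.linalg.solve(p["K"],[uv[0],uv[1],1])
    return (T[:3,3]+d*(z-T[2,3])/d[2])[:3]
def proj(n,P):
    p=viewer.camera_params(n);q=p["K"]@(np.linalg.inv(p["T"])@np.r_[P,1])[:3];return q[:2]/q[2]
def blobs(m,amin):
    c,_=cv2.findContours(m.astype(np.uint8),cv2.RETR_EXTERNAL,cv2.CHAIN_APPROX_NONE)
    return [k for k in c if cv2.contourArea(k)>amin]
S=4
def crop(im,x,y,w,h): return cv2.resize(im[y:y+h,x:x+w],None,fx=S,fy=S,interpolation=cv2.INTER_CUBIC).astype(int)
def full(uv,x,y): return (np.array(uv)+.5)/S-.5+[x,y]
E
python3 - <<'E'
from h import *
t=cv2.imread("pics/top0.png")
x,y=240,155; c=crop(t,x,y,100,90); g=c.max(2); print("gray med",np.median(c[60:300:10,60:300:10].reshape(-1,3),0), "bg",c[5,200])
hsv=cv2.cvtColor(c.clip(0,255).astype(np.uint8),cv2.COLOR_BGR2HSV)
# station
bg=g<125
m=((c[:,:,0]-c[:,:,2])>-4)&(g<140)
for k in blobs(m,20000):
    r=cv2.minAreaRect(k); b=[ray("top",full(q,x,y),.03) for q in cv2.boxPoints(r)]
    print("station rect",r,np.round(b,4).tolist(),"ctr",np.mean(b,0))
caps=[]
for k in blobs(g<45,250):
    (u,v),rad=cv2.minEnclosingCircle(k);a=cv2.moments(k);ctr=(a['m10']/a['m00'],a['m01']/a['m00'])
    print("dark",full(ctr,x,y),rad/S,np.round(ray("top",full(ctr,x,y),.055),4))
x,y=150,225; c=crop(t,x,y,50,30)
for nm,m in(("pack",(c.max(2)<60)|((c[:,:,2]-c[:,:,0])>70)),("orange",(c[:,:,2]-c[:,:,0])>70)):
  for k in blobs(m,800):
    r=cv2.minAreaRect(k);b=[ray("top",full(q,x,y),.024) for q in cv2.boxPoints(r)]
    print(nm,np.round(b,4).tolist(),"ctr",np.mean(b,0))
E
```

```text
gray med [107. 110. 112.] bg [127 141 154]
dark [313.293252   223.61776261] 3.8802788257598877 [ 0.5097 -0.0747  0.055 ]
dark [315.30621693 208.65814227] 3.8344905376434326 [ 0.5519 -0.0817  0.055 ]
dark [317.57696661 193.53551217] 3.795581579208374 [ 0.5949 -0.0895  0.055 ]
dark [282.29025602 195.82628011] 11.963510513305664 [0.5909 0.0111 0.055 ]
dark [319.86895794 178.80641871] 3.517737865447998 [ 0.6368 -0.0973  0.055 ]
pack [[0.4917, 0.3569, 0.024], [0.4924, 0.3103, 0.024], [0.465, 0.3095, 0.024], [0.4643, 0.356, 0.024]] ctr [0.47834569 0.33317031 0.024     ]
orange [[0.4917, 0.3569, 0.024], [0.4924, 0.3103, 0.024], [0.465, 0.3095, 0.024], [0.4643, 0.356, 0.024]] ctr [0.47834569 0.33317031 0.024     ]
```

```bash
python3 - <<'E'
from h import *
t=cv2.imread("pics/top0.png")
x,y=250,155; c=crop(cv2.GaussianBlur(t,(3,3),0),x,y,95,90)
m=((c[:,:,2]-c[:,:,0])<15)
m=cv2.morphologyEx(m.astype(np.uint8),cv2.MORPH_OPEN,np.ones((25,25)))
m=cv2.morphologyEx(m,cv2.MORPH_CLOSE,np.ones((41,41)))
cv2.imwrite("pics/m.png",m*255)
for k in blobs(m,20000):
    r=cv2.minAreaRect(k); b=np.array([ray("top",full(q,x,y),.03) for q in cv2.boxPoints(r)])
    print("station",np.round(b,4).tolist(),"ctr",b.mean(0),[np.linalg.norm(b[i]-b[i-1]) for i in(0,1)])
# white guides
g=c.min(2)
x,y=150,225; c=crop(t,x,y,50,30)
for th in(60,75,90):
  for k in blobs((c.max(2)<th)|((c[:,:,2]-c[:,:,0])>70),800):
    r=cv2.minAreaRect(k);b=np.array([ray("top",full(q,x,y),.024) for q in cv2.boxPoints(r)])
    print("pack",th,np.round(b,4).tolist(),"ctr",b.mean(0))
print(c[10:110:12,:200:20].max(2))
# scene caps: fit dark blobs
s=cv2.imread("pics/scene0.png");x,y=290,205;c=crop(s,x,y,60,45)
for k in blobs(c.max(2)<35,200):
    k=k.reshape(-1,2);top=k[k[:,1].argmin()];print("cap top px",full(k.min(0),x,y),full(k.max(0),x,y),full(top,x,y))
# predicted from top-estimate
o=np.array([.5737,-.0857]);R=lambda a:np.array([[np.cos(a),-np.sin(a)],[np.sin(a),np.cos(a)]])
for i in(-66,-22,22,66):
  P=np.r_[o+R(-.176)@[i/1000,0],.06];print("pred",P,proj("scene",P),proj("top",P))
E
```

```text
station [[0.5115, 0.0738, 0.03], [0.6881, 0.0431, 0.03], [0.6533, -0.1509, 0.03], [0.4778, -0.1187, 0.03]] ctr [ 0.58267211 -0.03817766  0.03      ] [np.float64(0.19540437273353473), np.float64(0.17927156744549222)]
pack 60 [[0.4917, 0.3569, 0.024], [0.4924, 0.3103, 0.024], [0.465, 0.3095, 0.024], [0.4643, 0.356, 0.024]] ctr [0.47834569 0.33317031 0.024     ]
pack 75 [[0.4909, 0.3795, 0.024], [0.4904, 0.3575, 0.024], [0.4627, 0.3577, 0.024], [0.4633, 0.3797, 0.024]] ctr [0.47682054 0.36862175 0.024     ]
pack 75 [[0.4917, 0.3569, 0.024], [0.4924, 0.3103, 0.024], [0.465, 0.3095, 0.024], [0.4643, 0.356, 0.024]] ctr [0.47834569 0.33317031 0.024     ]
pack 90 [[0.4919, 0.383, 0.024], [0.4928, 0.357, 0.024], [0.4621, 0.3554, 0.024], [0.4612, 0.3813, 0.024]] ctr [0.47699686 0.3691709  0.024     ]
pack 90 [[0.4917, 0.3569, 0.024], [0.4924, 0.3103, 0.024], [0.465, 0.3095, 0.024], [0.4643, 0.356, 0.024]] ctr [0.47834569 0.33317031 0.024     ]
[[190 191 190 192 195 196 195 191 191 193]
 [147 194 194 190 192 189 190 192 194 194]
 [157 156 111 105 130 131 116 183 193 195]
 [188 153  31  85 185 1
[... 191 characters left out ...]

 [194 193 151 148 161 168 166 192 193 193]]
cap top px [298.625 234.125] [307.625 245.125] [302.875 234.125]
cap top px [309.375 227.125] [318.375 238.125] [314.125 227.125]
cap top px [319.625 214.375] [338.125 231.125] [334.125 214.375]
cap top px [289.625 212.625] [303.125 222.125] [296.875 212.625]
pred [ 0.50871957 -0.07414388  0.06      ] [302.59023332 234.64406159] [313.23760319 223.92233452]
pred [ 0.55203986 -0.08184796  0.06      ] [313.49221237 227.57398189] [315.49777599 208.52465815]
pred [ 0.59536014 -0.08955204  0.06      ] [323.97794324 220.77384472] [317.74773688 193.19655151]
pred [ 0.63868043 -0.09725612  0.06      ] [334.07081847 214.2284797 ] [319.98755492 177.93754417]
```

View pics/m.png

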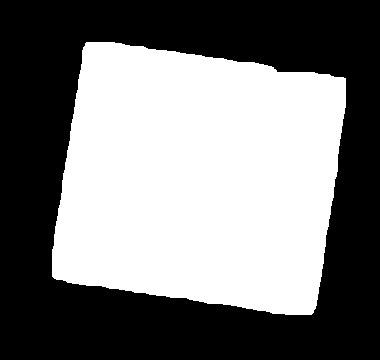

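The mask shows the station as one clean quadrilateral. From it and the caps, the station's yaw is about -0.175 rad and its origin about (0.582, -0.037). The pack's centre is about (0.477, 0.346), with its length along world y. Moving above the pack.

>>> step_arm([
  {"delta_pos":[-6,-0.9,2],"dr":[0,0,10.5],"fingers":-0.2},
  {"delta_pos":[-12,-1.8,4],"dr":[0,0,21],"fingers":-0.2},
  {"delta_pos":[-18,-2.7,6],"dr":[0,0,31.5],"fingers":-0.2},
  {"delta_pos":[-24,-3.6,8],"dr":[0,0,42],"fingers":-0.2},
  {"delta_pos":[-30,-4.6,10],"dr":[0,0,52.5],"fingers":-0.2},
], newtons=25)

```text
time: 0.72
tool_pos: [0.4209, 0.3739, 0.1027]
tool_rot: [-3.141, -0.0, 1.926]
contact_force: [0.8, 1.0, 0.1]
opening: 0.0553
grip_force: 0.0
```

```bash
cat >> h.py <<'E'
from scipy.spatial.transform import Rotation as Ro
def to(x,y,z,yaw):
    o=robot.observe();R=Ro.from_euler('xyz',o['tool_rot'])
    d=R.inv().apply(np.array([x,y,z])-o['tool_pos'])*100
    w=(R.inv()*Ro.from_euler('xyz',[np.pi,0,yaw])).as_rotvec(degrees=True)
    print("t",o['time'],"pos",o['tool_pos'].round(4),"yaw",o['tool_rot'].round(4),"F",o['contact_force'].round(2),"| cm",d.round(2),"deg",w.round(2))
E
python3 - <<'E'
from h import *
to(.477,.346,.06,1.586)
t=cv2.imread("pics/top0.png");s=cv2.imread("pics/scene0.png")
for n,im,x,y,w,h,th in(("top",t,268,178,30,36,150),("scene",s,275,208,36,28,118)):
    c=crop(im,x,y,w,h);g=c.min(2);g2=cv2.morphologyEx(g.astype(np.uint8),cv2.MORPH_TOPHAT,np.ones((25,25)))
    pts=[]
    for k in sorted(blobs(g2>18,20),key=cv2.contourArea)[::-1][:8]:
        m=cv2.moments(k);uv=full((m['m10']/m['m00'],m['m01']/m['m00']),x,y);print(n,cv2.contourArea(k),uv.round(1),ray(n,uv,.036).round(4))
E
```

```text
t 0.725 pos [0.4209 0.3739 0.1027] yaw [-3.1412e+00 -1.0000e-04  1.9264e+00] F [0.76 1.   0.14] | cm [-4.57  4.29  4.27] deg [-0.02 -0.   19.51]
top 138.5 [273.  204.7] [0.5675 0.0386 0.036 ]
top 136.5 [288.4 207.1] [ 0.5595 -0.0058  0.036 ]
top 104.0 [276.1 183.8] [0.628  0.0281 0.036 ]
top 98.0 [291.7 185.8] [ 0.6209 -0.0169  0.036 ]
top 21.5 [267.9 178.6] [0.6439 0.0514 0.036 ]
scene 183.0 [307.6 233.4] [ 0.5478 -0.066   0.036 ]
scene 107.0 [287.6 208.3] [0.6206 0.0507 0.036 ]
scene 92.0 [291.7 223.7] [ 0.5621 -0.0033  0.036 ]
scene 62.5 [306.2 215.1] [ 0.6212 -0.0148  0.036 ]
scene 60.0 [280.5 217.9] [0.5682 0.0401 0.036 ]
scene 47.0 [297.3 234.6] [ 0.5276 -0.0449  0.036 ]
scene 26.5 [301.  222.8] [ 0.5804 -0.0231  0.036 ]
scene 24.5 [295.2 209.1] [0.6297 0.0291 0.036 ]
```

>>> step_arm([
  {"delta_pos":[-2.3,2.15,1.5],"dr":[0,0,9.8],"fingers":-0.2},
  {"delta_pos":[-4.55,4.3,3.5],"dr":[0,0,19.5],"fingers":-0.2},
  {"delta_pos":[-4.55,4.3,6],"dr":[0,0,19.5],"fingers":-0.2},
  {"delta_pos":[-4.55,4.3,8.5],"dr":[0,0,19.5],"fingers":-0.2},
  {"delta_pos":[-4.55,4.3,9.6],"dr":[0,0,19.5],"fingers":-0.2},
])

```text
time: 1.35
tool_pos: [0.4748, 0.3471, 0.0059]
tool_rot: [-3.139, 0.001, 1.592]
contact_force: [0.5, -0.4, -0.9]
opening: 0.0553
grip_force: 0.0
```

>>> step_arm([
  {"delta_pos":[0,0,0],"dr":[0,0,0],"fingers":0.5},
  {"delta_pos":[0,0,0],"dr":[0,0,0],"fingers":0.5},
  {"delta_pos":[0,0,0],"dr":[0,0,0],"fingers":0.5},
  {"delta_pos":[0,0,0],"dr":[0,0,0],"fingers":0.5},
  {"delta_pos":[0,0,-2],"dr":[0,0,0],"fingers":0.5},
])

```text
time: 1.98
tool_pos: [0.4748, 0.3472, 0.0269]
tool_rot: [-3.139, 0.001, 1.592]
contact_force: [0.6, 0.3, 0.8]
opening: 0.0228
grip_force: 0.0
```

```bash
python3 - <<'E'
from h import *
to(.593,.012,.12,2.966)
im=viewer.read_camera("top");sc=viewer.read_camera("scene")
f=lambda a:cv2.resize(a,(400,300),interpolation=cv2.INTER_CUBIC)
cv2.imwrite("pics/g1.png",np.hstack([f(im[200:290,120:240]),f(sc[160:250,130:250])])[:,:,::-1])
E
```

```text
t 1.975 pos [0.4748 0.3472 0.0269] yaw [-3.1391e+00  1.2000e-03  1.5922e+00] F [0.62 0.33 0.78] | cm [-33.77  11.08  -9.3 ] deg [-1.700e-01 -4.000e-02 -7.871e+01]
```

View pics/g1.png

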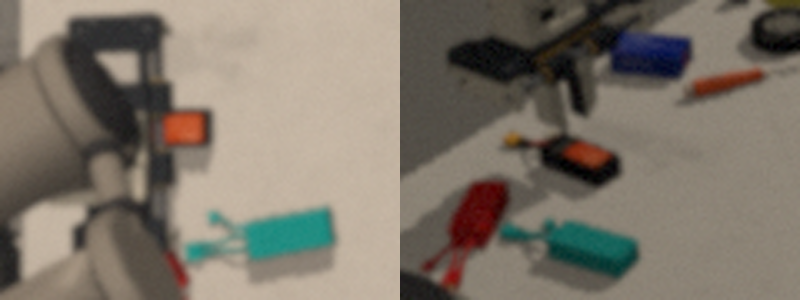

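Not gripped: the opening is 23 mm, and the scene view shows the fingertips beyond the pack. I'll check the pack's position in both views.

```bash
python3 - <<'E'
from h import *
print("scene pack top-orange",ray("scene",(130+585/400*120-120,160+153*.3),.024))
o=robot.observe();print(proj("scene",o['tool_pos']),proj("top",o['tool_pos']))
for n in("scene","top"):
    im=viewer.read_camera(n)[:,:,::-1].astype(int)
    x,y=(150,185) if n=="scene" else (140,220)
    c=crop(im,x,y,64,48)
    b,g,r=[c[:,:,i] for i in range(3)]
    for k in blobs((r-b>60)&(g-b>4)&(g*2.0>0)&(r-g>40),200):
        q=cv2.minAreaRect(k);print(n,full(q[0],x,y).round(1),q[1],ray(n,full(q[0],x,y),.024).round(4))
    cv2.imwrite(f"pics/z{n}.png",c.clip(0,255).astype(np.uint8))
a=[cv2.resize(cv2.imread(f"pics/z{n}.png"),(400,300)) for n in("scene","top")]
cv2.imwrite("pics/z.png",np.hstack(a))
E
```

```text
scene pack top-orange [0.47475518 0.33204907 0.024     ]
[181.93478631 202.42342365] [167.22022786 238.63347875]Traceback (most recent call last):
  File "<stdin>", line 7, in <module>
  File "h.py", line 12, in crop
    def crop(im,x,y,w,h): return cv2.resize(im[y:y+h,x:x+w],None,fx=S,fy=S,interpolation=cv2.INTER_CUBIC).astype(int)
                                 ~~~~~~~~~~^^^^^^^^^^^^^^^^^^^^^^^^^^^^^^^^^^^^^^^^^^^^^^^^^^^^^^^^^^^^^^
cv2.error: OpenCV(4.12.0) /io/opencv/modules/imgproc/src/resize.cpp:4086: error: (-215:Assertion failed) func != 0 in function 'resize'
```

```bash
python3 - <<'E'
from h import *
o=robot.observe();print(o['opening'],o['grip_force'],o['tool_pos'])
out=[]
for n,x,y in(("scene",140,160),("top",130,205)):
    im=np.ascontiguousarray(viewer.read_camera(n)[:,:,::-1])
    c=crop(im,x,y,96,72).clip(0,255).astype(np.uint8)
    for dx in(-.0114,.0114):
        q=(proj(n,o['tool_pos']+[dx,0,0])-[x,y])*S;cv2.circle(c,tuple(int(v) for v in q),4,(0,255,0),1)
    out.append(c)
cv2.imwrite("pics/z.png",np.hstack(out))
E
```

```text
0.023035265439129336 0.0 [0.47654701 0.34814449 0.02864575]
```

View pics/z.png

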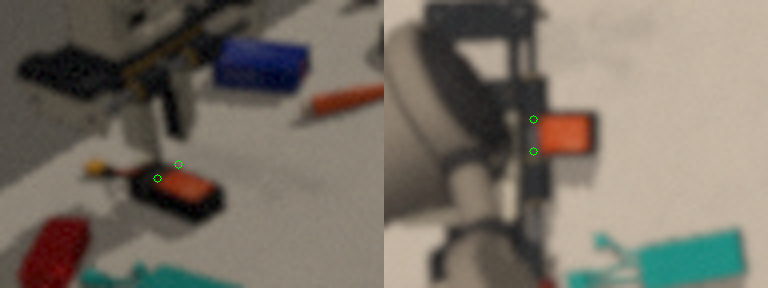

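The visible fingertips sit about 13 mm higher than the TCP marks: when open, this gripper's tips retract. My grasp was therefore too high and the fingers closed above the pack, which hasn't moved (orange label still at y≈0.333). I'll reopen and go down until the grasp point is at the pack's mid height.

>>> step_arm([
  {"delta_pos":[0,0,0],"dr":[0,0,0],"fingers":-0.2},
  {"delta_pos":[0,0,0],"dr":[0,0,0],"fingers":-0.2},
  {"delta_pos":[0,0,0],"dr":[0,0,0],"fingers":-0.2},
  {"delta_pos":[0,0,0.5],"dr":[0,0,0],"fingers":-0.2},
  {"delta_pos":[0,0,1.2],"dr":[0,0,0],"fingers":-0.2},
])

```text
time: 2.85
tool_pos: [0.4758, 0.3477, 0.0153]
tool_rot: [3.141, -0.0, 1.592]
contact_force: [0.9, 0.2, -0.2]
opening: 0.0552
grip_force: 0.0
```

>>> step_arm([
  {"delta_pos":[0,0,0.8],"dr":[0,0,0],"fingers":-0.2},
  {"delta_pos":[0,0,1.5],"dr":[0,0,0],"fingers":-0.2},
  {"delta_pos":[0,0,2.0],"dr":[0,0,0],"fingers":-0.2},
  {"delta_pos":[0,0,2.2],"dr":[0,0,0],"fingers":-0.2},
  {"delta_pos":[0,0,2.2],"dr":[0,0,0],"fingers":-0.2},
])

```text
time: 3.48
tool_pos: [0.4758, 0.3477, -0.0064]
tool_rot: [3.142, -0.0, 1.592]
contact_force: [0.0, -0.2, 0.2]
opening: 0.0551
grip_force: 0.0
```

>>> step_arm([
  {"delta_pos":[0,0,0],"dr":[0,0,0],"fingers":0.5},
  {"delta_pos":[0,0,0],"dr":[0,0,0],"fingers":0.5},
  {"delta_pos":[0,0,0],"dr":[0,0,0],"fingers":0.5},
  {"delta_pos":[0,0,0],"dr":[0,0,0],"fingers":0.5},
  {"delta_pos":[0,0,0],"dr":[0,0,0],"fingers":0.5},
])

```text
time: 4.1
tool_pos: [0.4761, 0.3478, -0.0061]
tool_rot: [3.141, -0.0, 1.592]
contact_force: [1.5, 0.2, 1.1]
opening: 0.0334
grip_force: 25.0
```

Gripped at 33.4 mm with 25 N. Carrying it to the tray.

>>> step_arm([
  {"delta_pos":[0,0,-5],"dr":[0,0,0],"fingers":0.5},
  {"delta_pos":[-5,1,-9],"dr":[0,0,-9],"fingers":0.5},
  {"delta_pos":[-11,3,-10.5],"dr":[0,0,-19],"fingers":0.5},
  {"delta_pos":[-17,5,-10.5],"dr":[0,0,-29],"fingers":0.5},
  {"delta_pos":[-22.5,7,-10.5],"dr":[0,0,-39],"fingers":0.5},
])

```text
time: 4.72
tool_pos: [0.5469, 0.1325, 0.0986]
tool_rot: [-3.141, -0.001, 2.266]
contact_force: [1.1, 1.2, -2.4]
opening: 0.0332
grip_force: 25.0
```

```bash
python3 - <<'E'
from h import *
o=robot.observe();print(o['opening'],o['grip_force']);to(.593,.012,.08,2.966)
E
```

```text
0.03323194991330785 24.998422265052795
t 4.725 pos [0.5469 0.1325 0.0986] yaw [-3.1412e+00 -6.0000e-04  2.2663e+00] F [ 1.15  1.24 -2.35] | cm [-12.21  -4.18   1.86] deg [-1.000e-02 -4.000e-02 -4.009e+01]
```

>>> step_arm([
  {"delta_pos":[-3.5,-1,0],"dr":[0,0,-10],"fingers":0.5},
  {"delta_pos":[-7,-2.2,0.5],"dr":[0,0,-20],"fingers":0.5},
  {"delta_pos":[-10,-3.4,1.2],"dr":[0,0,-30],"fingers":0.5},
  {"delta_pos":[-12.2,-4.2,1.8],"dr":[0,0,-40],"fingers":0.5},
  {"delta_pos":[-12.2,-4.2,1.8],"dr":[0,0,-40],"fingers":0.5},
])

```text
time: 5.35
tool_pos: [0.5916, 0.0119, 0.0794]
tool_rot: [-3.141, -0.002, 2.956]
contact_force: [-0.3, 1.2, -1.6]
opening: 0.0333
grip_force: 25.0
```

```bash
python3 - <<'E'
from h import *
to(.593,.012,.026,2.966)
out=[]
for n,x,y in(("scene",250,185),("top",245,155)):
    im=viewer.read_camera(n)[:,:,::-1]
    out.append(crop(im,x,y,96,90).clip(0,255).astype(np.uint8))
cv2.imwrite("pics/tray.png",np.hstack(out))
E
```

```text
t 5.35 pos [0.5916 0.0119 0.0794] yaw [-3.1414e+00 -2.4000e-03  2.9560e+00] F [-0.32  1.23 -1.59] | cm [-0.14  0.03  5.34] deg [-0.01 -0.14 -0.57]
```

View pics/tray.png

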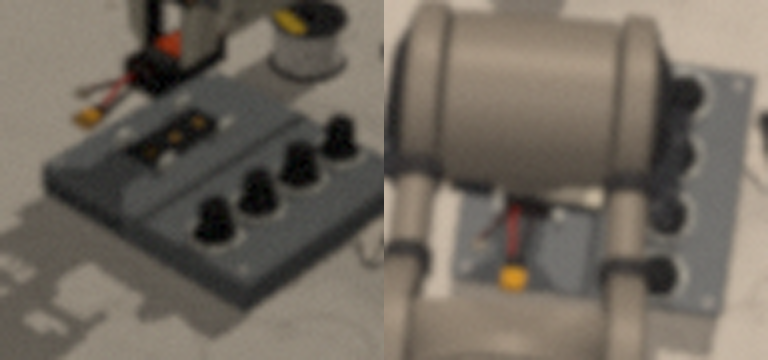

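The pack hangs over the tray with its lead to the front, and the caps are clear. Descending.

>>> step_arm([
  {"delta_pos":[-0.1,0,1.2],"dr":[0,0,-0.5],"fingers":0.5},
  {"delta_pos":[-0.1,0,2.4],"dr":[0,0,-0.5],"fingers":0.5},
  {"delta_pos":[-0.1,0,3.6],"dr":[0,0,-0.5],"fingers":0.5},
  {"delta_pos":[-0.1,0,4.4],"dr":[0,0,-0.5],"fingers":0.5},
  {"delta_pos":[-0.1,0,4.9],"dr":[0,0,-0.5],"fingers":0.5},
])

```text
time: 6.08
tool_pos: [0.593, 0.0133, 0.0309]
tool_rot: [3.142, -0.001, 2.967]
contact_force: [0.7, 1.0, -2.0]
opening: 0.0331
grip_force: 25.0
```

>>> step_arm([
  {"delta_pos":[0,0,0.2],"dr":[0,0,0],"fingers":0.5},
  {"delta_pos":[0,0,0.4],"dr":[0,0,0],"fingers":0.5},
  {"delta_pos":[0,0,0.55],"dr":[0,0,0],"fingers":0.5},
  {"delta_pos":[0,0,0.6],"dr":[0,0,0],"fingers":0.5},
  {"delta_pos":[0,0,0.6],"dr":[0,0,0],"fingers":0.5},
])

```text
time: 6.7
tool_pos: [0.5933, 0.0132, 0.0257]
tool_rot: [3.141, 0.0, 2.967]
contact_force: [0.3, 0.1, -2.0]
opening: 0.0334
grip_force: 25.0
```

>>> step_arm([
  {"delta_pos":[0,0,0.1],"dr":[0,0,0],"fingers":0.5},
  {"delta_pos":[0,0,0.1],"dr":[0,0,0],"fingers":-0.2},
  {"delta_pos":[0,0,0.1],"dr":[0,0,0],"fingers":-0.2},
  {"delta_pos":[0,0,0.1],"dr":[0,0,0],"fingers":-0.2},
  {"delta_pos":[0,0,0.1],"dr":[0,0,0],"fingers":-0.2},
])

```text
time: 7.32
tool_pos: [0.5933, 0.0132, 0.0247]
tool_rot: [3.141, 0.0, 2.967]
contact_force: [0.1, -1.0, 0.3]
opening: 0.0545
grip_force: 0.0
```

>>> step_arm([
  {"delta_pos":[0,0,-2],"dr":[0,0,0],"fingers":-0.2},
  {"delta_pos":[0,0,-5],"dr":[0,0,0],"fingers":-0.2},
  {"delta_pos":[0,0,-8],"dr":[0,0,0],"fingers":1},
  {"delta_pos":[0,4,-8],"dr":[0,0,0],"fingers":1},
  {"delta_pos":[0,8,-8],"dr":[0,0,0],"fingers":1},
])

```text
time: 7.95
tool_pos: [0.6076, 0.0925, 0.1053]
tool_rot: [3.141, 0.001, 2.966]
contact_force: [0.6, -0.7, 0.0]
opening: 0.0294
grip_force: 0.0
```

```bash
python3 - <<'E'
from h import *
o=robot.observe();print(o['opening'])
R=lambda a:np.array([[np.cos(a),-np.sin(a)],[np.sin(a),np.cos(a)]])
for i in(-66,-22,22,66):
    p=np.array([.574,-.086])+R(-.176)@[i/1000,0];print(i);to(*p,.065,2.966)
E
```

```text
0.0294451059710804
-66
t 7.95 pos [0.6076 0.0925 0.1053] yaw [3.1412e+00 1.3000e-03 2.9658e+00] F [ 0.55 -0.7   0.01] | cm [  6.79 -18.16   4.02] deg [ 0.02  0.07 -0.01]
-22
t 7.95 pos [0.6076 0.0925 0.1053] yaw [3.1412e+00 1.3000e-03 2.9658e+00] F [ 0.55 -0.7   0.01] | cm [  2.39 -18.16   4.02] deg [ 0.02  0.07 -0.01]
22
t 7.95 pos [0.6076 0.0925 0.1053] yaw [3.1412e+00 1.3000e-03 2.9658e+00] F [ 0.55 -0.7   0.01] | cm [ -2.01 -18.16   4.03] deg [ 0.02  0.07 -0.01]
66
t 7.95 pos [0.6076 0.0925 0.1053] yaw [3.1412e+00 1.3000e-03 2.9658e+00] F [ 0.55 -0.7   0.01] | cm [ -6.41 -18.16   4.03] deg [ 0.02  0.07 -0.01]
```

The pack is released. Now to switch 1 with the fingers shut.

>>> step_arm([
  {"delta_pos":[1.7,-4.5,0],"dr":[0,0,0],"fingers":1},
  {"delta_pos":[3.5,-9.5,0],"dr":[0,0,0],"fingers":1},
  {"delta_pos":[5.2,-14.5,0],"dr":[0,0,0],"fingers":1},
  {"delta_pos":[6.8,-18.2,2],"dr":[0,0,0],"fingers":1},
  {"delta_pos":[6.8,-18.2,3.7],"dr":[0,0,0],"fingers":1},
])

```text
time: 8.57
tool_pos: [0.5073, -0.0776, 0.0675]
tool_rot: [-3.141, -0.0, 2.964]
contact_force: [0.2, 0.2, 0.4]
opening: 0.0004
grip_force: 0.0
```

>>> step_arm([
  {"delta_pos":[0,0,0.25],"dr":[0,0,0],"fingers":1},
  {"delta_pos":[0,0,0.5],"dr":[0,0,0],"fingers":1},
  {"delta_pos":[0,0,0.75],"dr":[0,0,0],"fingers":1},
  {"delta_pos":[0,0,1.0],"dr":[0,0,0],"fingers":1},
  {"delta_pos":[0,0,1.0],"dr":[0,0,0],"fingers":1},
])

```text
time: 9.2
tool_pos: [0.5086, -0.0753, 0.0575]
tool_rot: [3.142, -0.0, 2.968]
contact_force: [0.6, -0.2, 0.9]
opening: 0.0005
grip_force: 0.0
```

```bash
python3 - <<'E'
from h import *
o=robot.observe();print(o['opening'],o['grip_force']);to(.509,-.0744,.055,2.966)
out=[]
for n,x,y in(("scene",250,185),("top",245,155)):
    im=viewer.read_camera(n)[:,:,::-1]
    out.append(crop(im,x,y,96,90).clip(0,255).astype(np.uint8))
cv2.imwrite("pics/sw1.png",np.hstack(out))
E
```

```text
0.0004590390655080112 0.0
t 9.2 pos [ 0.5086 -0.0753  0.0575] yaw [ 3.1415 -0.      2.9677] F [ 0.63 -0.15  0.91] | cm [-0.02  0.09  0.25] deg [ 0.01 -0.    0.1 ]
```

View pics/sw1.png

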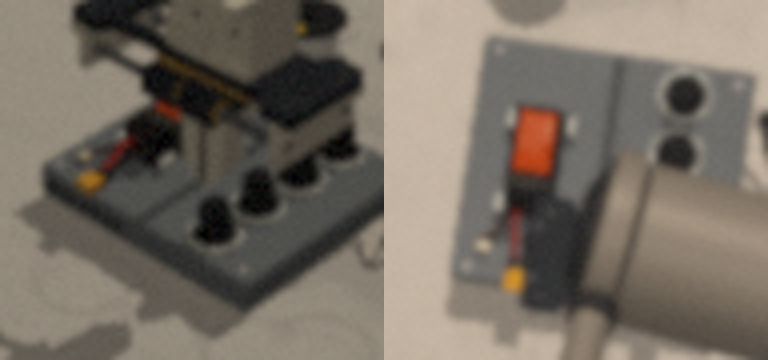

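The pack lies in the tray in the top view (orange label at about (378,190)). In the scene view, though, the fingertips at crop (205,180) are still about 10 mm above cap 1 (top at about (213,198)). So the true tips are about 10 mm higher than the reported TCP. I'll feel for the plunger in small steps and calibrate the height by force.

>>> step_arm([
  {"delta_pos":[0,0.1,0.25],"dr":[0,0,0],"fingers":1},
  {"delta_pos":[0,0.1,0.5],"dr":[0,0,0],"fingers":1},
  {"delta_pos":[0,0.1,0.75],"dr":[0,0,0],"fingers":1},
  {"delta_pos":[0,0.1,1.0],"dr":[0,0,0],"fingers":1},
  {"delta_pos":[0,0.1,1.0],"dr":[0,0,0],"fingers":1},
])

```text
time: 9.93
tool_pos: [0.5085, -0.0744, 0.0473]
tool_rot: [3.141, -0.001, 2.967]
contact_force: [-0.4, -0.6, -0.2]
opening: 0.0003
grip_force: 0.0
```

>>> step_arm([
  {"delta_pos":[0,0,0.1],"dr":[0,0,0],"fingers":1},
  {"delta_pos":[0,0,0.2],"dr":[0,0,0],"fingers":1},
  {"delta_pos":[0,0,0.2],"dr":[0,0,0],"fingers":1},
  {"delta_pos":[0,0,0.2],"dr":[0,0,0],"fingers":1},
  {"delta_pos":[0,0,0.2],"dr":[0,0,0],"fingers":1},
])

```text
time: 10.55
tool_pos: [0.5088, -0.0745, 0.0456]
tool_rot: [3.142, 0.0, 2.967]
contact_force: [0.1, -0.2, -0.0]
opening: 0.0005
grip_force: 0.0
```

>>> step_arm([
  {"delta_pos":[0,0,0.1],"dr":[0,0,0],"fingers":1},
  {"delta_pos":[0,0,0.2],"dr":[0,0,0],"fingers":1},
  {"delta_pos":[0,0,0.2],"dr":[0,0,0],"fingers":1},
  {"delta_pos":[0,0,0.2],"dr":[0,0,0],"fingers":1},
  {"delta_pos":[0,0,0.2],"dr":[0,0,0],"fingers":1},
])

```text
time: 11.18
tool_pos: [0.5088, -0.0745, 0.0436]
tool_rot: [3.142, 0.0, 2.967]
contact_force: [-0.7, 0.9, -0.1]
opening: 0.0011
grip_force: 0.0
```

>>> step_arm([
  {"delta_pos":[0,0,0.1],"dr":[0,0,0],"fingers":1},
  {"delta_pos":[0,0,0.2],"dr":[0,0,0],"fingers":1},
  {"delta_pos":[0,0,0.2],"dr":[0,0,0],"fingers":1},
  {"delta_pos":[0,0,0.2],"dr":[0,0,0],"fingers":1},
  {"delta_pos":[0,0,0.2],"dr":[0,0,0],"fingers":1},
])

```text
time: 11.8
tool_pos: [0.5087, -0.0745, 0.0416]
tool_rot: [3.141, 0.0, 2.967]
contact_force: [-0.1, 0.1, 0.7]
opening: 0.0002
grip_force: 0.0
```

>>> step_arm([
  {"delta_pos":[0,0,0.1],"dr":[0,0,0],"fingers":1},
  {"delta_pos":[0,0,0.2],"dr":[0,0,0],"fingers":1},
  {"delta_pos":[0,0,0.2],"dr":[0,0,0],"fingers":1},
  {"delta_pos":[0,0,0.2],"dr":[0,0,0],"fingers":1},
  {"delta_pos":[0,0,0.2],"dr":[0,0,0],"fingers":1},
])

```text
time: 12.42
tool_pos: [0.5087, -0.0745, 0.0396]
tool_rot: [3.142, 0.0, 2.967]
contact_force: [-0.6, -0.2, 0.2]
opening: 0.0005
grip_force: 0.0
```

>>> step_arm([
  {"delta_pos":[0,0,0.1],"dr":[0,0,0],"fingers":1},
  {"delta_pos":[0,0,0.2],"dr":[0,0,0],"fingers":1},
  {"delta_pos":[0,0,0.2],"dr":[0,0,0],"fingers":1},
  {"delta_pos":[0,0,0.2],"dr":[0,0,0],"fingers":1},
  {"delta_pos":[0,0,0.2],"dr":[0,0,0],"fingers":1},
])

```text
time: 13.05
tool_pos: [0.5087, -0.0745, 0.0376]
tool_rot: [3.142, 0.0, 2.967]
contact_force: [0.1, -0.4, 0.9]
opening: 0.0004
grip_force: 0.0
```

```bash
python3 - <<'E'
from h import *
o=robot.observe();print(o['tool_pos'],o['contact_force'])
out=[]
for n,x,y in(("scene",270,205),("scene",270,205)):
    im=np.ascontiguousarray(viewer.read_camera(n)[:,:,::-1]);c=crop(im,x,y,80,60)
    q=(proj(n,o['tool_pos'])-[x,y])*S;print(q)
    out.append(c)
a=np.clip(sum(out)/2*1.8,0,255).astype(np.uint8)
cv2.imwrite("pics/sw2.png",cv2.resize(a,(800,600)))
E
```

```text
[ 0.50874781 -0.07448808  0.03760749] [ 0.13424152 -0.44837435  0.90289855]
[130.61225091 145.06755697]
[130.61225091 145.06755697]
```

View pics/sw2.png

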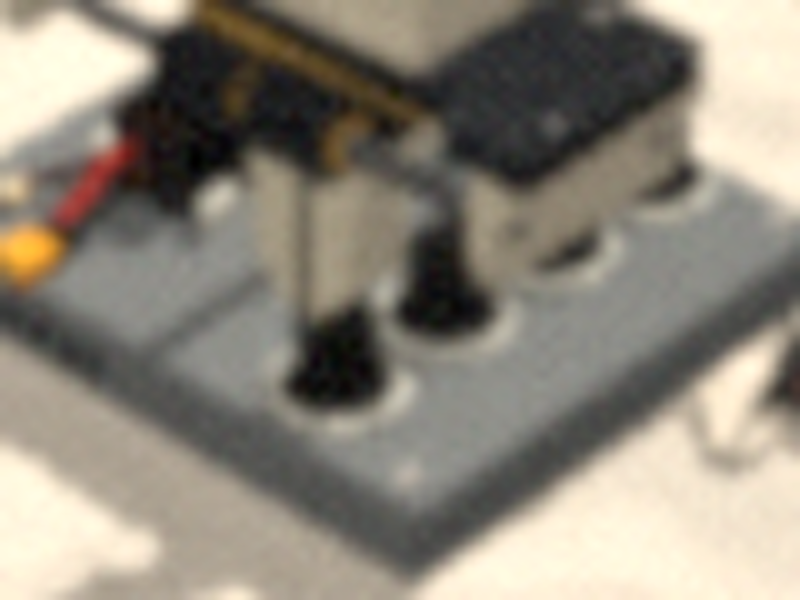

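The fingertips are now on cap 1, tip edge at (330,320) in the crop, and centred on it. No plunger felt yet, so I'll continue in small steps.

>>> step_arm([
  {"delta_pos":[0,0,0.1],"dr":[0,0,0],"fingers":1},
  {"delta_pos":[0,0,0.2],"dr":[0,0,0],"fingers":1},
  {"delta_pos":[0,0,0.2],"dr":[0,0,0],"fingers":1},
  {"delta_pos":[0,0,0.2],"dr":[0,0,0],"fingers":1},
  {"delta_pos":[0,0,0.2],"dr":[0,0,0],"fingers":1},
])

```text
time: 13.78
tool_pos: [0.5087, -0.0745, 0.0356]
tool_rot: [3.142, 0.0, 2.967]
contact_force: [-0.6, 0.1, -0.4]
opening: 0.0007
grip_force: 0.0
```

>>> step_arm([
  {"delta_pos":[0,0,0.1],"dr":[0,0,0],"fingers":1},
  {"delta_pos":[0,0,0.2],"dr":[0,0,0],"fingers":1},
  {"delta_pos":[0,0,0.2],"dr":[0,0,0],"fingers":1},
  {"delta_pos":[0,0,0.2],"dr":[0,0,0],"fingers":1},
  {"delta_pos":[0,0,0.2],"dr":[0,0,0],"fingers":1},
])

```text
time: 14.4
tool_pos: [0.5088, -0.0745, 0.0336]
tool_rot: [3.142, 0.0, 2.967]
contact_force: [1.3, -0.6, 0.2]
opening: 0.0006
grip_force: 0.3
```

>>> step_arm([
  {"delta_pos":[0,0,0.1],"dr":[0,0,0],"fingers":1},
  {"delta_pos":[0,0,0.2],"dr":[0,0,0],"fingers":1},
  {"delta_pos":[0,0,0.25],"dr":[0,0,0],"fingers":1},
  {"delta_pos":[0,0,0.25],"dr":[0,0,0],"fingers":1},
  {"delta_pos":[0,0,0.25],"dr":[0,0,0],"fingers":1},
])

```text
time: 15.02
tool_pos: [0.5088, -0.0745, 0.0312]
tool_rot: [3.142, 0.0, 2.967]
contact_force: [-1.4, -0.5, 5.1]
opening: 0.0005
grip_force: 2.4
```

>>> step_arm([
  {"delta_pos":[0,0,0.1],"dr":[0,0,0],"fingers":1},
  {"delta_pos":[0,0,0.2],"dr":[0,0,0],"fingers":1},
  {"delta_pos":[0,0,0.25],"dr":[0,0,0],"fingers":1},
  {"delta_pos":[0,0,0.25],"dr":[0,0,0],"fingers":1},
  {"delta_pos":[0,0,0.25],"dr":[0,0,0],"fingers":1},
])

```text
time: 15.65
tool_pos: [0.5088, -0.0745, 0.0286]
tool_rot: [3.142, 0.0, 2.967]
contact_force: [-1.0, 0.6, 5.9]
opening: 0.0006
grip_force: 2.5
```

Plunger on switch 1 met at TCP z≈0.0325 (5–6 N). I'll probe switch 2 at z≈0.035 and 0.030; comparing jump heights will tell out from in.

>>> step_arm([
  {"delta_pos":[0,0,-2.2],"dr":[0,0,0],"fingers":1},
  {"delta_pos":[-4.4,0,-2.2],"dr":[0,0,0],"fingers":1},
  {"delta_pos":[-4.4,0,-1.0],"dr":[0,0,0],"fingers":1},
  {"delta_pos":[-4.4,0,-0.7],"dr":[0,0,0],"fingers":1},
  {"delta_pos":[-4.4,0,-0.6],"dr":[0,0,0],"fingers":1},
])

```text
time: 16.27
tool_pos: [0.5507, -0.0817, 0.0338]
tool_rot: [3.141, -0.003, 2.967]
contact_force: [0.4, 0.4, 0.7]
opening: 0.0009
grip_force: 0.3
```

>>> step_arm([
  {"delta_pos":[0,0,0.2],"dr":[0,0,0],"fingers":1},
  {"delta_pos":[0,0,0.4],"dr":[0,0,0],"fingers":1},
  {"delta_pos":[0,0,0.5],"dr":[0,0,0],"fingers":1},
  {"delta_pos":[0,0,0.5],"dr":[0,0,0],"fingers":1},
  {"delta_pos":[0,0,0.5],"dr":[0,0,0],"fingers":1},
])

```text
time: 16.9
tool_pos: [0.5521, -0.0821, 0.0296]
tool_rot: [3.142, 0.0, 2.967]
contact_force: [-0.6, 0.4, 0.6]
opening: -0.0002
grip_force: 0.3
```

>>> step_arm([
  {"delta_pos":[0,0,0.15],"dr":[0,0,0],"fingers":1},
  {"delta_pos":[0,0,0.3],"dr":[0,0,0],"fingers":1},
  {"delta_pos":[0,0,0.45],"dr":[0,0,0],"fingers":1},
  {"delta_pos":[0,0,0.45],"dr":[0,0,0],"fingers":1},
  {"delta_pos":[0,0,0.45],"dr":[0,0,0],"fingers":1},
])

```text
time: 17.52
tool_pos: [0.5522, -0.0822, 0.0256]
tool_rot: [-3.142, 0.001, 2.967]
contact_force: [-2.3, 0.7, 4.9]
opening: 0.0006
grip_force: 2.7
```

Switch 2 is locked in (jump at about 0.027) and switch 1 is out (about 0.0325). Probing 3 and 4 at z≈0.030.

>>> step_arm([
  {"delta_pos":[0,0,-2.2],"dr":[0,0,0],"fingers":1},
  {"delta_pos":[-4.4,0,-2.2],"dr":[0,0,0],"fingers":1},
  {"delta_pos":[-4.4,0,-1.1],"dr":[0,0,0],"fingers":1},
  {"delta_pos":[-4.4,0,-0.7],"dr":[0,0,0],"fingers":1},
  {"delta_pos":[-4.4,0,-0.45],"dr":[0,0,0],"fingers":1},
])

```text
time: 18.15
tool_pos: [0.5942, -0.0894, 0.0289]
tool_rot: [3.141, -0.002, 2.967]
contact_force: [-0.2, 0.1, 0.6]
opening: 0.0005
grip_force: 0.4
```

>>> step_arm([
  {"delta_pos":[0,0,0],"dr":[0,0,0],"fingers":1},
  {"delta_pos":[0,0,0],"dr":[0,0,0],"fingers":1},
  {"delta_pos":[0,0,0],"dr":[0,0,0],"fingers":1},
  {"delta_pos":[0,0,0],"dr":[0,0,0],"fingers":1},
  {"delta_pos":[0,0,0],"dr":[0,0,0],"fingers":1},
])

```text
time: 18.77
tool_pos: [0.5954, -0.0898, 0.0297]
tool_rot: [3.142, 0.0, 2.967]
contact_force: [-0.3, 0.1, 0.3]
opening: 0.0009
grip_force: 0.3
```

Switch 3 gives no resistance at 0.0297, so it is in. On to switch 4.

>>> step_arm([
  {"delta_pos":[0,0,-1.9],"dr":[0,0,0],"fingers":1},
  {"delta_pos":[-4.4,0,-1.9],"dr":[0,0,0],"fingers":1},
  {"delta_pos":[-4.4,0,-0.7],"dr":[0,0,0],"fingers":1},
  {"delta_pos":[-4.4,0,-0.35],"dr":[0,0,0],"fingers":1},
  {"delta_pos":[-4.4,0,0],"dr":[0,0,0],"fingers":1},
])

```text
time: 19.4
tool_pos: [0.6384, -0.0973, 0.0299]
tool_rot: [3.142, 0.0, 2.967]
contact_force: [0.5, -0.6, 5.7]
opening: -0.0001
grip_force: 2.6
```

>>> step_arm([
  {"delta_pos":[0,0,0],"dr":[0,0,0],"fingers":1},
  {"delta_pos":[0,0,0],"dr":[0,0,0],"fingers":1},
  {"delta_pos":[0,0,0],"dr":[0,0,0],"fingers":1},
  {"delta_pos":[0,0,0],"dr":[0,0,0],"fingers":1},
  {"delta_pos":[0,0,0],"dr":[0,0,0],"fingers":1},
])

```text
time: 20.02
tool_pos: [0.6385, -0.0973, 0.0295]
tool_rot: [3.141, -0.001, 2.967]
contact_force: [-1.1, 1.1, 5.0]
opening: 0.0003
grip_force: 2.5
```

Switch 4 is out. Pressing it down slowly.

>>> step_arm([
  {"delta_pos":[0,0,0.3],"dr":[0,0,0],"fingers":1},
  {"delta_pos":[0,0,0.6],"dr":[0,0,0],"fingers":1},
  {"delta_pos":[0,0,0.9],"dr":[0,0,0],"fingers":1},
  {"delta_pos":[0,0,1.2],"dr":[0,0,0],"fingers":1},
  {"delta_pos":[0,0,1.42],"dr":[0,0,0],"fingers":1},
])

```text
time: 20.65
tool_pos: [0.6385, -0.0973, 0.0154]
tool_rot: [3.141, -0.0, 2.967]
contact_force: [-2.3, 0.3, 6.8]
opening: 0.0009
grip_force: 3.6
```

>>> step_arm([
  {"delta_pos":[0,0,0.05],"dr":[0,0,0],"fingers":1},
  {"delta_pos":[0,0,0.1],"dr":[0,0,0],"fingers":1},
  {"delta_pos":[0,0,0.15],"dr":[0,0,0],"fingers":1},
  {"delta_pos":[0,0,0.15],"dr":[0,0,0],"fingers":1},
  {"delta_pos":[0,0,0.15],"dr":[0,0,0],"fingers":1},
])

```text
time: 21.28
tool_pos: [0.6385, -0.0973, 0.014]
tool_rot: [3.142, -0.0, 2.967]
contact_force: [-2.0, 0.4, 5.3]
opening: 0.0006
grip_force: 3.2
```

>>> step_arm([
  {"delta_pos":[0,0,-0.8],"dr":[0,0,0],"fingers":1},
  {"delta_pos":[0,0,-1.8],"dr":[0,0,0],"fingers":1},
  {"delta_pos":[0,0,-2.6],"dr":[0,0,0],"fingers":1},
  {"delta_pos":[0,0,-2.4],"dr":[0,0,0],"fingers":1},
  {"delta_pos":[0,0,-2.2],"dr":[0,0,0],"fingers":1},
])

```text
time: 21.9
tool_pos: [0.6384, -0.0973, 0.0354]
tool_rot: [3.141, -0.001, 2.967]
contact_force: [-0.2, 0.3, -0.9]
opening: 0.0004
grip_force: 0.0
```

>>> step_arm([
  {"delta_pos":[0,0,0.2],"dr":[0,0,0],"fingers":1},
  {"delta_pos":[0,0,0.4],"dr":[0,0,0],"fingers":1},
  {"delta_pos":[0,0,0.6],"dr":[0,0,0],"fingers":1},
  {"delta_pos":[0,0,0.6],"dr":[0,0,0],"fingers":1},
  {"delta_pos":[0,0,0.6],"dr":[0,0,0],"fingers":1},
])

```text
time: 22.52
tool_pos: [0.6387, -0.0974, 0.0299]
tool_rot: [3.142, 0.0, 2.967]
contact_force: [-0.0, -0.4, 0.9]
opening: 0.0001
grip_force: 0.3
```

Switch 4 has stayed in. Over to switch 1: feel, press, release, feel.

>>> step_arm([
  {"delta_pos":[0,0,-2.2],"dr":[0,0,0],"fingers":1},
  {"delta_pos":[4.5,0,-2.5],"dr":[0,0,0],"fingers":1},
  {"delta_pos":[9.5,0,-2.5],"dr":[0,0,0],"fingers":1},
  {"delta_pos":[13.2,0,-2.0],"dr":[0,0,0],"fingers":1},
  {"delta_pos":[13.2,0,-0.7],"dr":[0,0,0],"fingers":1},
])

```text
time: 23.15
tool_pos: [0.5071, -0.074, 0.0374]
tool_rot: [3.142, 0.0, 2.967]
contact_force: [0.1, -0.5, -0.1]
opening: 0.0003
grip_force: 0.0
```

>>> step_arm([
  {"delta_pos":[0,0,0.2],"dr":[0,0,0],"fingers":1},
  {"delta_pos":[0,0,0.4],"dr":[0,0,0],"fingers":1},
  {"delta_pos":[0,0,0.65],"dr":[0,0,0],"fingers":1},
  {"delta_pos":[0,0,0.65],"dr":[0,0,0],"fingers":1},
  {"delta_pos":[0,0,0.65],"dr":[0,0,0],"fingers":1},
])

```text
time: 23.78
tool_pos: [0.5099, -0.0748, 0.0309]
tool_rot: [-3.141, 0.002, 2.967]
contact_force: [2.9, -0.9, 5.1]
opening: 0.0001
grip_force: 2.4
```

>>> step_arm([
  {"delta_pos":[0,0,0.3],"dr":[0,0,0],"fingers":1},
  {"delta_pos":[0,0,0.6],"dr":[0,0,0],"fingers":1},
  {"delta_pos":[0,0,0.9],"dr":[0,0,0],"fingers":1},
  {"delta_pos":[0,0,1.2],"dr":[0,0,0],"fingers":1},
  {"delta_pos":[0,0,1.5],"dr":[0,0,0],"fingers":1},
])

```text
time: 24.4
tool_pos: [0.51, -0.0748, 0.0161]
tool_rot: [-3.141, 0.003, 2.967]
contact_force: [1.7, -0.1, 7.3]
opening: 0.0007
grip_force: 3.9
```

>>> step_arm([
  {"delta_pos":[0,0,0.07],"dr":[0,0,0],"fingers":1},
  {"delta_pos":[0,0,0.14],"dr":[0,0,0],"fingers":1},
  {"delta_pos":[0,0,0.18],"dr":[0,0,0],"fingers":1},
  {"delta_pos":[0,0,0.18],"dr":[0,0,0],"fingers":1},
  {"delta_pos":[0,0,0.18],"dr":[0,0,0],"fingers":1},
])

```text
time: 25.02
tool_pos: [0.51, -0.0749, 0.0143]
tool_rot: [-3.141, 0.003, 2.967]
contact_force: [0.7, -0.2, 7.0]
opening: 0.0005
grip_force: 3.2
```

>>> step_arm([
  {"delta_pos":[0,0,-0.8],"dr":[0,0,0],"fingers":1},
  {"delta_pos":[0,0,-1.8],"dr":[0,0,0],"fingers":1},
  {"delta_pos":[0,0,-2.6],"dr":[0,0,0],"fingers":1},
  {"delta_pos":[0,0,-2.4],"dr":[0,0,0],"fingers":1},
  {"delta_pos":[0,0,-2.2],"dr":[0,0,0],"fingers":1},
])

```text
time: 25.65
tool_pos: [0.5083, -0.0743, 0.0351]
tool_rot: [3.141, -0.001, 2.967]
contact_force: [-0.2, 0.8, 1.1]
opening: 0.0005
grip_force: 0.0
```

>>> step_arm([
  {"delta_pos":[0,0,0.2],"dr":[0,0,0],"fingers":1},
  {"delta_pos":[0,0,0.4],"dr":[0,0,0],"fingers":1},
  {"delta_pos":[0,0,0.6],"dr":[0,0,0],"fingers":1},
  {"delta_pos":[0,0,0.6],"dr":[0,0,0],"fingers":1},
  {"delta_pos":[0,0,0.6],"dr":[0,0,0],"fingers":1},
])

```text
time: 26.28
tool_pos: [0.5087, -0.0745, 0.0296]
tool_rot: [3.141, -0.0, 2.967]
contact_force: [-0.3, 0.8, 0.2]
opening: 0.0002
grip_force: 0.3
```

Switch 1 has stayed in. Retreating, then a last look.

>>> step_arm([
  {"delta_pos":[0,0,-3],"dr":[0,0,0],"fingers":1},
  {"delta_pos":[0,0,-8],"dr":[0,0,0],"fingers":1},
  {"delta_pos":[0,-5,-12],"dr":[0,0,0],"fingers":1},
  {"delta_pos":[0,-11,-15],"dr":[0,0,0],"fingers":1},
  {"delta_pos":[0,-16,-15],"dr":[0,0,0],"fingers":1},
])

```text
time: 26.9
tool_pos: [0.4819, -0.2343, 0.1824]
tool_rot: [-3.139, 0.005, 2.968]
contact_force: [1.3, -0.5, -0.1]
opening: 0.0005
grip_force: 0.0
```

```bash
python3 - <<'E'
from h import *
o=robot.observe();print(o['tool_pos'],o['contact_force'])
out=[]
for n,x,y in(("scene",240,165),("top",245,125)):
    im=viewer.read_camera(n)[:,:,::-1]
    out.append(crop(im,x,y,98,110).clip(0,255).astype(np.uint8))
    if n=="top":
        c=crop(im,265,170,40,50)
        for k in blobs((c[:,:,2]-c[:,:,0])>70,800):
            r=cv2.minAreaRect(k);b=np.array([ray("top",full(q,265,170),.054) for q in cv2.boxPoints(r)]);print(b.round(4).tolist(),b.mean(0))
cv2.imwrite("pics/end.png",np.hstack(out))
E
```

```text
[ 0.48186322 -0.23426422  0.18236849] [ 1.32713429 -0.50805896 -0.14986204]
[[0.5873, 0.0289, 0.054], [0.633, 0.0213, 0.054], [0.628, -0.0076, 0.054], [0.5824, 0.0001, 0.054]] [0.60767956 0.01066332 0.054     ]
```

View pics/end.png

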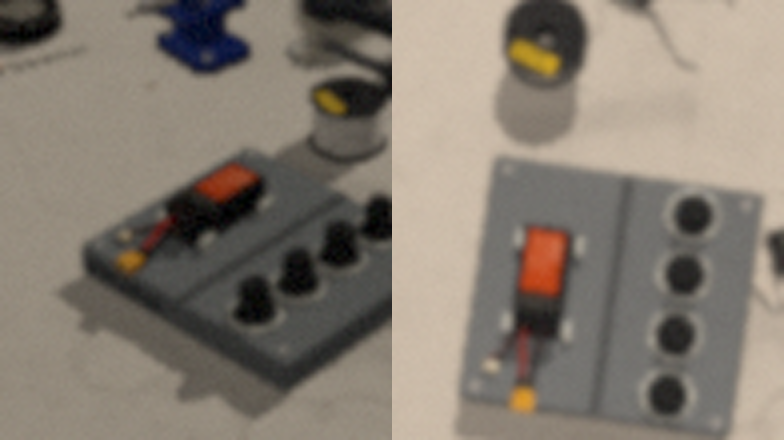

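The pack lies flat between the four guides: its centre is about (0.595, 0.013) against the tray's (0.593, 0.012), yaw -0.166. The spool is untouched and the robot is clear. Handing in.

```bash
python3 -c "
from cell import robot
print(robot.hand_in())"
```

```text
the job is handed in; nothing more can be done
None
```

The job is handed in at about 27 s, with no verdict returned: the pack lies flat between the tray's guides; switches 1 and 4 were out, I pressed them and felt they had stayed in, and 2 and 3 already felt locked in.

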